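Release a locked medicine drawer through the hole in its back

ROBOT

A 6-joint arm with a two-finger parallel gripper is mounted at the origin on the work surface. World frame = base frame: x ahead of the robot, y to its left, z up, the work surface at z = 0. Lengths are in m, angles in rad, forces in N, time in s.
With the tool pointing down it reaches from about 0.4 to 0.825 m from the base axis. Payload 7 kg.
Tool frame: the origin (TCP) lies at the very end of the fingers, on their centre line; the grasp point (between the pads) lies 19 mm behind it; x points along the fingers, y is the direction in which the jaws open and shut, and the axes are right-handed (so a half turn about x gives the same grasp; the last joint's range is limited). The gripper opens to 88 mm and grips with 3 to 60 N. Pads are 19 mm wide; open, the fingers measure 130 mm over their backs; the gripper's body (78 mm by 193 mm) begins 47 mm behind the grasp point.
Start: joints at [1.589, 0.359, 0.012, 0, -1.224, -0.288], TCP at [0.18, 0.651, 0.206] pointing down, gripper open.
Joint ranges: [-3.07, 3.07], [-1.43, 2.12], [-1.02, 1.25], [-3.03, 1.67], [-3.05, -0], [-3.03, 3.03]. Speed limits (rad/s): [2.39, 2.39, 3.01, 3.14, 3.14, 3.14].

INTERFACE

Orientations are given as [roll, pitch, yaw] about the fixed x, y, z axes, in that order (R = Rz(yaw) Ry(pitch) Rx(roll)).
In Python, from station import arm, cams gives the robot as it stands. The module is installed in compiled form; this text tells all that it offers.
- The arm moves only by the tool carry_out, never from a script. Its argument "deltas" is a list of rows, each a list of 6 numbers: the shift along the tool's x, y, z in units of 0.04 m (1.0 is 0.04 m), then the turn, a rotation vector about the tool's x, y, z in units of 4 degrees (1.0 is 4 degrees). In form: [[tx, ty, tz, ax, ay, az], ...]. A call has 1 to 5 rows; each row shifts and turns the pose as measured when the row begins, along the tool's axes as they then stand; what a row does not reach is not made up. A row lasts 1/10 s, in which the tool goes at most 50 mm and 8.59 degrees, less where a joint would pass 70% of its speed; a pose out of reach is approached as far as the arm can. A call with a number of a shift or a turn outside -1 to 1 is refused whole. A call with a gripper value outside its range is refused whole. "hand" is the closure, from 0 (fully open) to 1 (shut), set as the call begins (left out, the last holds). The fingers move at their own pace and stop on an object; "newtons" is the grip in N (left out, the last holds). Time passes only in rows, so rows that do not move let the fingers close. It gives the time, the measured TCP pose, the force and the opening at its end, in the units of the state.
- arm.get_state(): the state, without advancing time (a new reading comes with each control period).
- cams.grab_frame(name): name is "scene" or "top" or "wrist"; returns a dict with "pixels" (384x512x3 uint8, red, green, blue), "fx", "fy", "cx", "cy" (pixels), "k1" (the pictures are not rectified: a ray, as slopes to the right and down, at radius r is drawn at 1 + k1 r^2 times it, then the intrinsics apply), "T" (4x4, takes a point from camera to world coordinates); the wrist camera has in their place "hand_eye" (4x4, takes a point from camera to tool coordinates, whose origin is the TCP and whose axes are the tool frame's). Camera axes: x right, y up, looking along -z (the intrinsics and any distortion apply to the point x, -y, -z); pixel columns grow to the right and rows downward; lengths in m; the calibration is good to about 2 mm. A picture is of the moment at which its call begins: read the wrist's pose just before it. There is no depth.
- arm.job_done(): hands the job in, once; it reports no verdict.
The state is a dict: "t": time; "q": joint angles; "qd": joint speeds; "joint_efforts": joint torques, N m; "eef_pos": TCP position; "ee_rot": TCP orientation; "force": force on the tool from outside, world axes, zero at the start; "moment": the same for the moment, N m; "width": finger opening in m.
Only numpy, scipy, OpenCV 4.12 (cv2) and the standard library are available. Lean on these libraries where they do the work, as an engineer would, in place of code of your own. Each camera call takes 0.05 s, during which the arm holds its last target.

TASK

The medicine drawer unit on the counter is locked. Slide the guard on its back fully aside and leave it there, then take the loose release rod by its grip and push it through the uncovered hole against the spring latch inside, until the drawer springs out at the front. Draw the rod out again and lay it down flat on the counter, not touching the unit (set it down, do not let it fall), without shifting the spatula, the jar beside the unit or the carton on top of it.

Things in the scene. Friction and masses are not known exactly. Their poses are not given: they have to be found in the camera images.
- unit: the drawer unit: fixed white sheet-metal housing 200 mm deep (x) x 160 mm wide (y) x 125 mm high on the counter. Origin: centre of its underside. x points from its back to the drawer front, -y is the way the guard opens, z up. The back wall (6 mm, flat, upright; outer face 100 mm behind the origin) has the release hole
- hole (a point): centre of the release hole (22 x 22 mm) on the outer face of the unit's back wall, 80 mm up, mid-width. Axes as the unit's: x points level into the hole (the push direction). The latch's steel paddle (36 mm wide, upright) stands 19 mm in from the outer face, across the whole hole; about 7 to 9 mm of push on it, against 4 to 7 N, frees the drawer (15 mm is possible)
- latch (a joint): turn of the spring latch behind the hole, rad: 0 at rest, grows as the paddle is pushed in, drawer freed at about 0.3, end stop 0.7; springs back when let go
- guard (a joint): slide of the guard, m: near 0 it covers the hole, 0.045 is fully aside (end stop). Stiff slide, about 2 N of friction, stays where left. The guard is a grey plate 50 mm wide on the outside of the back wall (outer face 6 mm off the wall); it moves along the unit's -y
- guard_fin (a point): where to hold or push the guard's upright grey fin: its centre in plan, 118 mm up (moves with the guard). The fin is 12 mm thick (y), reaches from 6 to 32 mm out from the back wall (x) and from 78 to 138 mm above the counter. Axes as the unit's
- drawer (a joint): how far the drawer stands out of the unit, m: 0 shut and latched; a spring drives it out to 0.07 (end stop) towards +x of the hole's axes once the latch is freed
- drawer_front (a point): middle of the grey drawer front (146 mm wide, 110 mm high), flush with the unit when shut, 70 mm above the counter; x points outward
- rod_center (a point): centre of the release rod, at half its height: a straight aluminium dowel 200 mm long, 12 mm in diameter, the same at both ends, with a grey square grip 50 mm long and 30 x 30 mm in section in the middle (each end juts 75 mm out of the grip). It lies on the grip on the counter, its centre 15 mm up. x runs along the rod, z up; about 120 g
- spatula: a spatula about 200 mm long lying on the counter near the rod (not the rod: flat blade, round handle); leave alone. Origin at the centre of its underside.
- jar: amber jar with a white cap, 56 mm wide, 85 mm high, standing beside the drawer unit; leave alone. Origin at the centre of its underside.
- carton_top: medicine carton 50 x 90 x 35 mm lying on top of the drawer unit; leave alone. Origin at the centre of its underside.
Not all that is in view belongs to the job. Several things look just like the part that bears rod_center: the one meant starts farthest from the robot's base.

How it is judged:
By the outcome, as a careful person would: the job done as asked, in the order asked, and still so for the second after the job is handed in, with the robot touching nothing.
It also fails if it takes over 61 s, if anything falls off the work surface, if the arm or the gripper's body presses on something with over 40 N, if the wrist force passes 120 N, or if a joint passes its speed limit or range.

## Working session

There is one attempt and no reset: what is moved stays moved. The work goes in short steps, Python scripts to look and compute and a tool call to move; the robot and the scene stay as the last step left them, time stands still between calls to the robot, and variables do not carry over. Pictures are saved under pics/ and viewed, and the job is handed in when it is done.

Besides the shell and the picture viewer there is one more tool, called after ">>>" in YAML: its name, and indented under it one key for each argument. carry_out: Moves the arm, as the interface text tells. Shifts and turns lie within -1 to 1; 1 stands for 0.04 m of shift or 4 degrees of turn. Its arguments: {"type":"object","properties":{"deltas":{"type":"array","items":{"type":"array","items":{"type":"number","minimum":-1,"maximum":1}}},"hand":{"type":"number"},"newtons":{"type":"number"}},"required":["deltas"]}

```bash
mkdir -p pics; ls; cat > h.py <<'E'
from station import arm, cams
import numpy as np, cv2, pickle
def grab(n,tag):
    s=arm.get_state(); f=cams.grab_frame(n); f['s']=s
    cv2.imwrite(f'pics/{tag}.png',cv2.cvtColor(f['pixels'],cv2.COLOR_RGB2BGR))
    pickle.dump(f,open(f'pics/{tag}.pkl','wb')); return f
E
python3 - <<'E'
from h import *
for n in ['scene','top','wrist']:
    f=grab(n,n+'0'); print(n,{k:np.round(v,4) for k,v in f.items() if k not in('pixels','s')})
print(arm.get_state())
E
```

```text
pics
scene {'fx': np.float64(461.408), 'fy': np.float64(461.408), 'cx': np.float64(245.8465), 'cy': np.float64(191.4417), 'k1': np.float64(0.0375), 'T': array([[ 0.7221, -0.573 ,  0.3876,  1.0194],
       [ 0.6918,  0.5953, -0.4088, -0.4903],
       [ 0.0035,  0.5633,  0.8263,  1.2217],
       [ 0.    ,  0.    ,  0.    ,  1.    ]])}
top {'fx': np.float64(416.6893), 'fy': np.float64(416.6893), 'cx': np.float64(256.9298), 'cy': np.float64(186.8974), 'k1': np.float64(-0.0985), 'T': array([[-0.0169,  0.9861, -0.165 ,  0.3617],
       [-0.9996, -0.0207, -0.0211,  0.0255],
       [-0.0242,  0.1646,  0.9861,  1.1225],
       [ 0.    ,  0.    ,  0.    ,  1.    ]])}
wrist {'fx': np.float64(297.7347), 'fy': np.float64(297.7347), 'cx': np.float64(254.1765), 'cy': np.float64(196.7177), 'k1': np.float64(-0.0124), 'hand_eye': array([[-1.400e-03,  3.118e-01, -9.501e-01, -1.784e-01],
       [ 1.000e+00,  1.800e-03, -9.000e-04,  9.000e-04],
       [ 1.400e-03, -9.501e-01, -3.118e-01, -8.590e-02],
       [ 0.000e+00,  0.000e+00,  0.000e+00,  1.000e+00]])}
{'t': 0.15, 'q': array([ 1.58911269e+00,  3.59226490e-01,  1.12868960e-02, -2.51756906e-04,
       -1.22414042e+00, -2.88080721e-01]), 'qd': array([-0.00032544, -0.00113957,  0.00161434,  0.00219285,  0.00043915,
        0.00066435]), 'joint_efforts': array([-1.07106087e-03, -5.83273280e+01,  2.93290150e+01,  7.00112835e+00,
        8.80034087e-03, -1.09097120e-04]), 'eef_pos': array([0.17982735, 0.65018675, 0.20514344]), 'ee_rot': array([ 1.6765583 ,  1.56949099, -1.73488439]), 'force': array([-0.06707121, -0.06268061, -0.36351425]), 'moment': array([ 0.04276409, -0.04144573,  0.00790939]), 'width': 0.0877582581935013}
```

View pics/scene0.png

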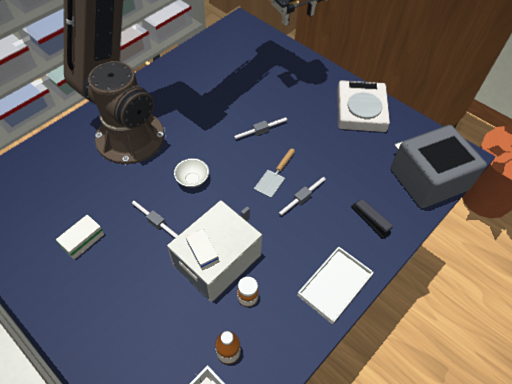

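View pics/top0.png

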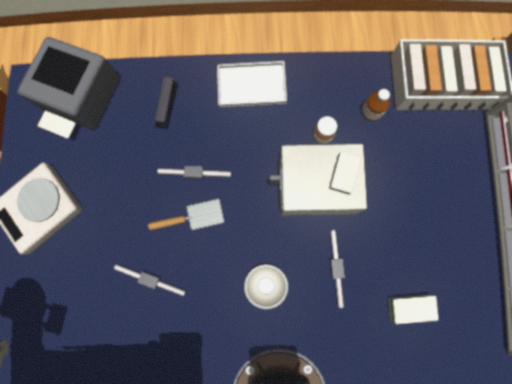

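View pics/wrist0.png

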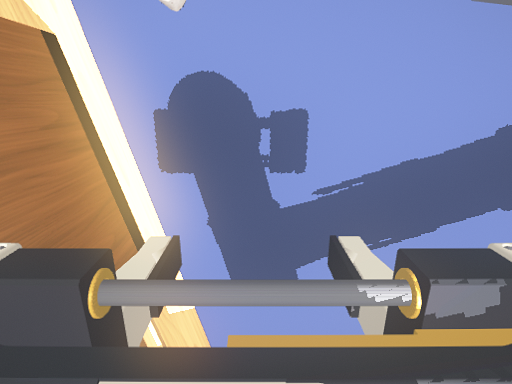

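```bash
cat >> h.py <<'E'
def load(t): return pickle.load(open(f'pics/{t}.pkl','rb'))
def tcpT(s):
    from scipy.spatial.transform import Rotation as R
    T=np.eye(4); T[:3,:3]=R.from_euler('xyz',s['ee_rot']).as_matrix(); T[:3,3]=s['eef_pos']; return T
def camT(f): return f['T'] if 'T' in f else tcpT(f['s'])@f['hand_eye']
def K(f): return np.array([[f['fx'],0,f['cx']],[0,f['fy'],f['cy']],[0,0,1]])
def ray(f,uv):
    p=cv2.undistortPoints(np.array(uv,float).reshape(-1,1,2),K(f),np.array([f['k1'],0,0,0.])).reshape(-1,2)
    T=camT(f); d=np.c_[p[:,0],-p[:,1],-np.ones(len(p))]@T[:3,:3].T
    return T[:3,3],d
def onz(f,uv,z):
    o,d=ray(f,uv); return o+d*((z-o[2])/d[:,2])[:,None]
def proj(f,P):
    T=np.linalg.inv(camT(f)); p=np.atleast_2d(P)@T[:3,:3].T+T[:3,3]
    q=np.c_[p[:,0],-p[:,1],-p[:,2]]
    return cv2.projectPoints(q,np.zeros(3),np.zeros(3),K(f),np.array([f['k1'],0,0,0.]))[0].reshape(-1,2)
def crop(t,x0,y0,x1,y1,k,out):
    im=cv2.imread(f'pics/{t}.png')[y0:y1,x0:x1]
    cv2.imwrite(f'pics/{out}.png',cv2.resize(im,None,fx=k,fy=k,interpolation=cv2.INTER_CUBIC))
E
python3 - <<'E'
from h import *
crop('top0',130,110,390,305,3,'top0c')
crop('scene0',160,170,350,310,4,'scene0c')
E
```

```text
(no output)
```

View pics/top0c.png

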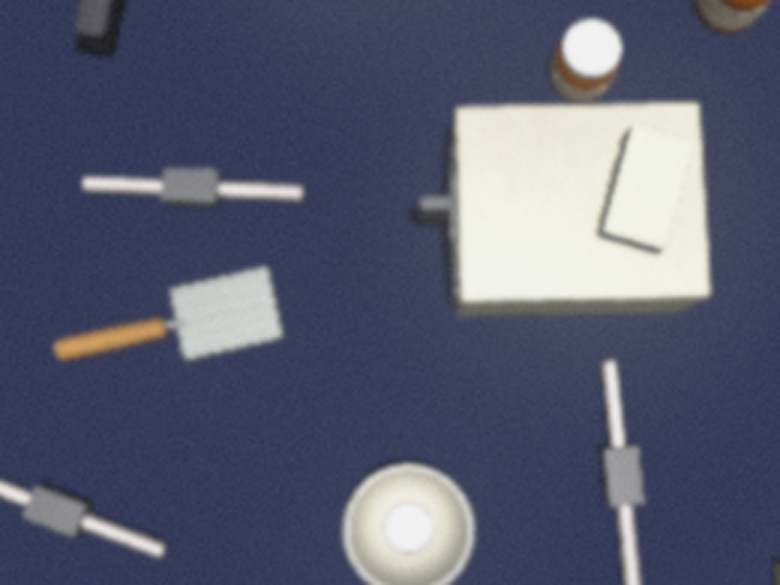

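View pics/scene0c.png

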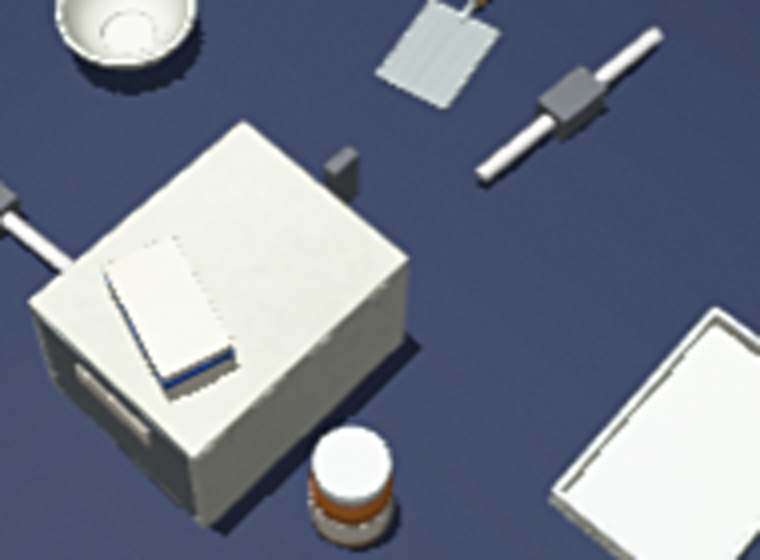

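```bash
python3 - <<'E'
from h import *
np.set_printoptions(precision=4,suppress=True)
f=load('top0'); c=lambda L:np.array(L)/3.+[130-1/3+0,110-1/3]
U=onz(f,c([(457,106),(459,300),(709,297),(700,103)]),.125); print('unit top',U,np.linalg.norm(np.diff(U,axis=0),axis=1), U.mean(0))
print('fin',onz(f,c([(435,203),(422,197),(422,210)]),.138))
g=load('scene0'); cs=lambda L:np.array(L)/4.+[160-.4,170-.4]
V=onz(g,cs([(408,260),(243,123),(30,300),(195,455)]),.125); print('unit scene',V,np.linalg.norm(np.diff(V,axis=0),axis=1),V.mean(0))
print('fin scene',onz(g,cs([(342,160)]),.138))
# rods
im=f['pixels'].astype(int)
hsv=cv2.cvtColor(f['pixels'],cv2.COLOR_RGB2HSV)
m=((hsv[...,1]<70)&(hsv[...,2]>60)).astype(np.uint8)
n,l,st,ce=cv2.connectedComponentsWithStats(m)
for i in range(1,n):
    if st[i,4]>100: print(st[i],ce[i], onz(f,[ce[i]],.015)[0])
for r in [ (193,172),(148,281),(338,268)]:
    i=l[r[1],r[0]]; ys,xs=np.nonzero(l==i); P=onz(f,np.c_[xs,ys],.015)
    ce=P[:,:2].mean(0); w,v=np.linalg.eigh(np.cov((P[:,:2]-ce).T)); a=v[:,1]; t=(P[:,:2]-ce)@a
    print('rod',r,ce,'dir',a,'yaw',np.degrees(np.arctan2(a[1],a[0])),'len',np.ptp(t),'ctr',ce+a*(t.max()+t.min())/2,'base dist',np.linalg.norm(ce))
P=onz(g,cs([(658,34),(484,176)]),.015);print('rodA scene ends',P,P.mean(0))
print('jar',onz(f,[c([(591,48)])[0]],.085))
print('spat',onz(f,c([(170,290),(268,267),(282,338),(187,360),(57,350)]),.005))
E
```

```text
unit top [[ 0.6321 -0.0168  0.125 ]
 [ 0.4718 -0.0141  0.125 ]
 [ 0.4699 -0.215   0.125 ]
 [ 0.6306 -0.2174  0.125 ]] [0.1604 0.2009 0.1607] [ 0.5511 -0.1158  0.125 ]
fin [[0.5488 0.0035 0.138 ]
 [0.5539 0.0138 0.138 ]
 [0.5433 0.0141 0.138 ]]
unit scene [[ 0.6333 -0.0202  0.125 ]
 [ 0.474  -0.0201  0.125 ]
 [ 0.4724 -0.2168  0.125 ]
 [ 0.6312 -0.2166  0.125 ]] [0.1593 0.1967 0.1588] [ 0.5527 -0.1184  0.125 ]
fin scene [[0.5516 0.0004 0.138 ]]
[   0    0  269   17 1938] [85.4381  4.5485] [1.1252 0.5659 0.015 ]
[    7    38   505   318 17428] [345.4019  98.7101] [ 0.7926 -0.2032  0.015 ]
[155  76  20  46 491] [163.5458  98.4073] [0.8072 0.31   0.015 ]
[361  87  31  35 414] [376.2995 104.9517] [ 0.7727 -0.2892  0.015 ]
[ 37 109  40  30 729] [ 56.2167 123.9684] [0.7427 0.6239 0.015 ]
[ 267  115  102  105 7113] [321.6665 175.5803] [ 0.5744 -0.1264  0.015 ]
[   0  161   83   94 4618] [ 37.759  207.3519] [0.502  0.6617 0.015 ]
[156 165  76  14 664] [193.8645 171.9443] [0.592  0.2206 0.015 ]
[ 147  198   78   33 1082] [200.6608 214.9372] [0.474  0.2013 0.015 ]
[329 228  17  81 738] [336.829
[... 436 characters left out ...]
0.015 ]
rod (193, 172) [0.592  0.2208] dir [0.0687 0.9976] yaw 86.06148729532731 len 0.20761668141057882 ctr [0.5921 0.2221] base dist 0.6318236424284397
rod (148, 281) [0.3036 0.3389] dir [0.3521 0.936 ] yaw 69.38417594885453 len 0.20904719851229903 ctr [0.3041 0.34  ] base dist 0.45500503705183243
rod (338, 268) [ 0.3271 -0.1563] dir [-0.9976 -0.0693] yaw -176.02839173584186 len 0.20913464703437423 ctr [ 0.3284 -0.1562] base dist 0.3625094013721726
rodA scene ends [[0.5992 0.3194 0.015 ]
 [0.5869 0.1212 0.015 ]] [0.5931 0.2203 0.015 ]
jar [[ 0.6923 -0.1357  0.085 ]]
spat [[0.4991 0.2422 0.005 ]
 [0.5184 0.153  0.005 ]
 [0.4539 0.1405 0.005 ]
 [0.4356 0.2263 0.005 ]
 [0.4463 0.3452 0.005 ]]
```

```bash
cat > go.py <<'E'
import sys
from h import *
from scipy.spatial.transform import Rotation as R
np.set_printoptions(precision=3,suppress=True)
# usage: go.py x y z yawdeg_of_jaw ; pointing down; jaw axis sense nearest to the current
s=arm.get_state(); T=tcpT(s); x,y,z,yaw=map(float,sys.argv[1:5])
j=np.array([np.cos(np.radians(yaw)),np.sin(np.radians(yaw)),0])
if j@T[:3,1]<0: j=-j
d=np.array([0,0,-1.]); G=np.c_[d,j,np.cross(d,j)]
sh=T[:3,:3].T@(np.array([x,y,z])-T[:3,3])/.04
rv=np.degrees(R.from_matrix(T[:3,:3].T@G).as_rotvec())/4
print('t',s['t'],'tcp',T[:3,3],'F',s['force'],'w',round(s['width'],4)); print('toolR',T[:3,:3].round(2).tolist()); print('shift units',sh,'turn units',rv,'q',s['q'])
E
python3 go.py .55 .006 .2 0
```

```text
t 0.15 tcp [0.18  0.65  0.205] F [-0.067 -0.063 -0.364] w 0.0878
toolR [[-0.0, -0.27, -0.96], [-0.0, -0.96, 0.27], [-1.0, 0.0, -0.0]]
shift units [  0.147  13.055 -13.213] turn units [18.635 -0.014 -0.015] q [ 1.589  0.359  0.011 -0.    -1.224 -0.288]
```

>>> carry_out:
  deltas:
    - [-0.1, 0.8, -0.8, 1, 0, 0]
    - [-0.1, 0.74, -0.86, 1, 0, 0]
    - [-0.1, 0.68, -0.9, 1, 0, 0]
    - [-0.1, 0.62, -0.95, 1, 0, 0]
    - [0, 0.56, -1, 1, 0, 0]

```text
t: 0.65
eef_pos: [0.2913, 0.449, 0.2178]
ee_rot: [2.105, 1.564, -1.662]
force: [1.9, 0.0, 0.5]
width: 0.0876
```

```bash
python3 go.py .55 .006 .22 0
```

```text
t 0.65 tcp [0.291 0.449 0.218] F [1.852 0.019 0.472] w 0.0876
toolR [[-0.0, -0.59, -0.81], [-0.01, -0.81, 0.59], [-1.0, 0.01, -0.0]]
shift units [  0.018   5.197 -11.725] turn units [13.547 -0.089 -0.057] q [ 1.362  0.125 -0.273  0.001 -1.181 -0.417]
```

>>> carry_out:
  deltas:
    - [0, 0.45, -1, 1, 0, 0]
    - [0, 0.36, -1, 1, 0, 0]
    - [0, 0.29, -1, 1, 0, 0]
    - [0, 0.21, -1, 1, 0, 0]
    - [0, 0.14, -1, 1, 0, 0]

```text
t: 1.15
eef_pos: [0.3977, 0.2582, 0.2192]
ee_rot: [2.476, 1.565, -1.654]
force: [1.0, 0.4, -0.5]
width: 0.0876
```

```bash
python3 go.py .55 .006 .22 0
```

```text
t 1.15 tcp [0.398 0.258 0.219] F [ 0.991  0.437 -0.532] w 0.0876
toolR [[-0.0, -0.83, -0.55], [-0.01, -0.55, 0.83], [-1.0, 0.0, -0.0]]
shift units [ 0.017  0.293 -7.36 ] turn units [ 8.351 -0.083 -0.033] q [ 0.995  0.015 -0.391  0.003 -1.171 -0.413]
```

>>> carry_out:
  deltas:
    - [0, 0.0, -1, 1, 0, 0]
    - [0, -0.07, -1, 1, 0, 0]
    - [0, -0.14, -1, 1, 0, 0]
    - [0, -0.2, -1, 1, 0, 0]
    - [0, -0.27, -1, 1, 0, 0]
  hand: 0.4

```text
t: 1.65
eef_pos: [0.5097, 0.0796, 0.2209]
ee_rot: [3.072, 1.566, -1.421]
force: [0.5, 0.2, 1.1]
width: 0.0552
```

```bash
python3 go.py .55 .007 .18 -0.5
```

```text
t 1.65 tcp [0.51  0.08  0.221] F [0.549 0.21  1.051] w 0.0552
toolR [[0.0, -0.98, -0.22], [-0.0, -0.22, 0.98], [-1.0, 0.0, -0.0]]
shift units [ 1.03  -0.588 -1.986] turn units [ 3.28  -0.063  0.003] q [ 0.539  0.085 -0.312  0.004 -1.175 -0.321]
```

>>> carry_out:
  deltas:
    - [0, -0.25, -0.7, 1, 0, 0]
    - [0.3, -0.25, -0.6, 1, 0, 0]
    - [0.3, -0.2, -0.4, 1, 0, 0]
    - [0.3, 0, 0, 0.28, 0, 0]
    - [0, 0, 0, 0, 0, 0]

```text
t: 2.15
eef_pos: [0.5505, 0.0087, 0.1828]
ee_rot: [3.0, 1.566, -1.739]
force: [0.6, -0.2, -0.4]
width: 0.0527
```

```bash
python3 go.py .55 .007 .10 -0.5; python3 -c "
from h import *
f=grab('wrist','w1')
print(proj(f,[[.55,.0015,.138],[.553,-.0175,.08]]))
grab('scene','s1');crop('s1',160,100,350,310,3,'s1c')"
```

```text
t 2.15 tcp [0.55  0.009 0.183] F [ 0.603 -0.202 -0.373] w 0.0527
toolR [[-0.0, -1.0, 0.03], [-0.0, 0.03, 1.0], [-1.0, 0.0, -0.0]]
shift units [ 2.069  0.009 -0.033] turn units [-0.264 -0.07  -0.011] q [ 0.375  0.172 -0.3    0.005 -1.101 -0.404]
[[255.22617047 204.10920708]
 [251.26934652 165.67084921]]
```

View pics/w1.png

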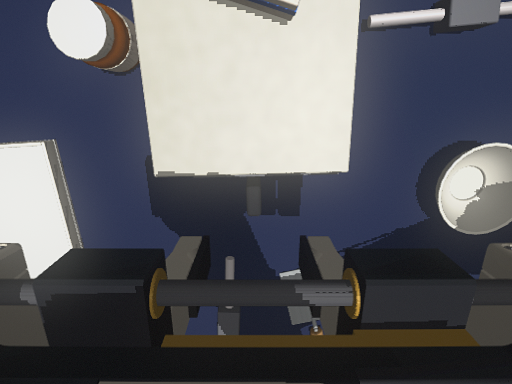

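>>> carry_out:
  deltas:
    - [0.7, 0, -0.03, -0.26, 0, 0]
    - [0.7, 0, 0, 0, 0, 0]
    - [0.6, 0, 0, 0, 0, 0]

```text
t: 2.55
eef_pos: [0.5557, 0.0116, 0.1095]
ee_rot: [-1.667, 1.556, -0.094]
force: [-0.2, 0.1, -1.0]
width: 0.0525
```

```bash
python3 go.py .55 .007 .10 -0.5
```

```text
t 2.55 tcp [0.556 0.012 0.11 ] F [-0.169  0.076 -1.033] w 0.0525
toolR [[0.01, -1.0, -0.0], [-0.0, -0.0, 1.0], [-1.0, -0.01, -0.0]]
shift units [ 0.236  0.146 -0.113] turn units [ 0.158 -0.019  0.208] q [ 0.378  0.239 -0.4    0.008 -0.919 -0.381]
```

>>> carry_out:
  deltas:
    - [0.2, 0.14, -0.1, 0.15, 0, 0.2]
    - [0, 0, 0, 0, 0, 0]

```text
t: 2.75
eef_pos: [0.5482, 0.0086, 0.1001]
ee_rot: [2.127, 1.567, -2.59]
force: [-1.4, 0.4, 0.1]
width: 0.0528
```

```bash
python3 go.py .55 .008 .10 -0.5
```

```text
t 2.75 tcp [0.548 0.009 0.1  ] F [-1.361  0.417  0.101] w 0.0528
toolR [[-0.0, -1.0, 0.01], [-0.0, 0.01, 1.0], [-1.0, 0.0, -0.0]]
shift units [ 0.002 -0.044 -0.014] turn units [ 0.052 -0.032 -0.051] q [ 0.374  0.249 -0.409  0.001 -0.918 -0.379]
```

Now close on the fin.

>>> carry_out:
  deltas:
    - [0, -0.04, 0, 0, 0, 0]
    - [0, 0, 0, 0, 0, 0]
    - [0, 0, 0, 0, 0, 0]
    - [0, 0, 0, 0, 0, 0]
    - [0, 0, 0, 0, 0, 0]
  hand: 1
  newtons: 15

```text
t: 3.25
eef_pos: [0.553, 0.01, 0.1053]
ee_rot: [-1.629, 1.567, -0.061]
force: [-0.3, -0.6, -0.4]
width: 0.0184
```

```bash
python3 go.py .505 .008 .10 -0.5
```

```text
t 3.25 tcp [0.553 0.01  0.105] F [-0.255 -0.582 -0.412] w 0.0184
toolR [[0.0, -1.0, 0.0], [-0.0, 0.0, 1.0], [-1.0, -0.0, -0.0]]
shift units [ 0.127  1.199 -0.054] turn units [ 0.086 -0.003  0.056] q [ 0.374  0.246 -0.399  0.002 -0.922 -0.378]
```

>>> carry_out:
  deltas:
    - [0.1, 0, -0.03, 0, 0, 0]
    - [0.03, 0, 0, 0, 0, 0]
    - [0.03, 0, 0, 0, 0, 0]

```text
t: 3.55
eef_pos: [0.553, 0.0089, 0.102]
ee_rot: [-1.582, 1.565, -0.013]
force: [-6.3, 2.2, 13.7]
width: 0.0123
```

```bash
python3 go.py .505 .008 .10 -0.5
```

```text
t 3.55 tcp [0.553 0.009 0.102] F [-6.279  2.247 13.693] w 0.0123
toolR [[0.01, -1.0, 0.0], [-0.0, 0.0, 1.0], [-1.0, -0.01, -0.0]]
shift units [ 0.043  1.201 -0.024] turn units [ 0.101 -0.001  0.08 ] q [ 0.372  0.248 -0.405  0.003 -0.913 -0.375]
```

>>> carry_out:
  deltas:
    - [-0.03, 0.25, 0, 0, 0, 0]
    - [-0.0, 0.3, 0, 0, 0, 0]
    - [0, 0.3, 0, 0, 0, 0]
    - [0, 0.2, 0, 0, 0, 0]

```text
t: 3.95
eef_pos: [0.5095, 0.0089, 0.1022]
ee_rot: [-1.504, 1.563, 0.065]
force: [2.5, 0.1, -1.4]
width: 0.0118
```

```bash
python3 go.py .505 .008 .10 -0.5
```

```text
t 3.95 tcp [0.509 0.009 0.102] F [ 2.518  0.13  -1.372] w 0.0118
toolR [[0.01, -1.0, 0.0], [0.0, 0.0, 1.0], [-1.0, -0.01, 0.0]]
shift units [ 0.054  0.113 -0.024] turn units [0.092 0.007 0.105] q [ 0.406  0.179 -0.498  0.003 -0.887 -0.41 ]
```

Moved 43.5 mm; push gently to the stop.

>>> carry_out:
  deltas:
    - [0, 0.12, 0, 0, 0, 0]
    - [0, 0.15, 0, 0, 0, 0]
    - [0, 0.15, 0, 0, 0, 0]

```text
t: 4.25
eef_pos: [0.5079, 0.0111, 0.1051]
ee_rot: [-1.467, 1.531, 0.108]
force: [30.0, -9.6, -22.3]
width: 0.0117
```

```bash
python3 go.py .505 .008 .10 -0.5
```

```text
t 4.25 tcp [0.508 0.011 0.105] F [ 29.987  -9.618 -22.266] w 0.0117
toolR [[0.04, -1.0, -0.0], [0.0, -0.0, 1.0], [-1.0, -0.04, 0.0]]
shift units [ 0.124  0.078 -0.079] turn units [0.174 0.062 0.562] q [ 0.419  0.153 -0.529  0.016 -0.851 -0.426]
```

>>> carry_out:
  deltas:
    - [0, -0.02, 0, 0, 0, 0]
    - [0, 0, 0, 0, 0, 0.2]
    - [0, 0, 0, 0, 0, 0.2]
    - [0, 0, 0, 0, 0, 0]
  hand: 0.45

```text
t: 4.65
eef_pos: [0.5074, 0.011, 0.1054]
ee_rot: [-1.149, 1.561, 0.426]
force: [-0.1, -0.1, -0.1]
width: 0.0387
```

```bash
python3 go.py .508 .012 .18 -0.5
```

```text
t 4.65 tcp [0.507 0.011 0.105] F [-0.092 -0.124 -0.125] w 0.0387
toolR [[0.01, -1.0, -0.0], [0.0, -0.0, 1.0], [-1.0, -0.01, 0.0]]
shift units [-1.864 -0.032  0.032] turn units [0.184 0.06  0.131] q [ 0.409  0.171 -0.498 -0.    -0.892 -0.405]
```

>>> carry_out:
  deltas:
    - [-0.9, 0, 0, 0.1, 0, 0.1]
    - [-1, 0, 0.1, 0, 0, 0]
    - [-0.1, -0.2, 0.5, 0, 0, 0]
    - [0, -0.4, 1, 0, 0, 0]
    - [0, -0.4, 1, 0, 0, 0]

```text
t: 5.15
eef_pos: [0.5441, 0.113, 0.1886]
ee_rot: [0.867, 1.565, 2.428]
force: [1.8, -0.4, 0.9]
width: 0.0485
```

```bash
python3 go.py .593 .20 .16 -3.7; python3 -c "
from h import *
grab('top','t2');crop('t2',130,110,390,305,3,'t2c')"
```

```text
t 5.15 tcp [0.544 0.113 0.189] F [ 1.846 -0.412  0.892] w 0.0485
toolR [[-0.0, -1.0, 0.01], [0.0, 0.01, 1.0], [-1.0, 0.0, 0.0]]
shift units [ 0.717 -1.205  2.184] turn units [ 0.786  0.053 -0.067] q [ 0.553  0.178 -0.274 -0.006 -1.121 -0.56 ]
```

View pics/t2c.png

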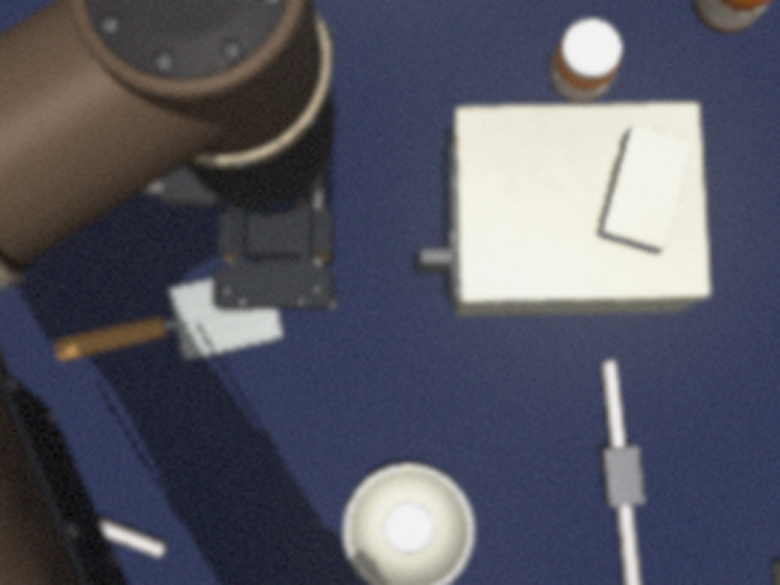

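>>> carry_out:
  deltas:
    - [0, -0.5, 0.9, 0.4, 0, 0]
    - [0, -0.5, 0.9, 0.4, 0, 0]
    - [0, -0.2, 0.4, 0, 0, 0]
    - [0, 0, 0, 0, 0, 0]
  hand: 0.4

```text
t: 5.6
eef_pos: [0.5972, 0.2096, 0.1868]
ee_rot: [1.253, 1.563, 2.76]
force: [-0.8, -0.4, 0.2]
width: 0.0526
```

```bash
python3 go.py .593 .233 .1 -3.7; python3 -c "
from h import *
f=grab('wrist','w2')
print(proj(f,[[.5927,.2215,.03],[.5927+.0065,.3215,.015],[.5863,.1215,.015]]))"
```

```text
t 5.6 tcp [0.597 0.21  0.187] F [-0.754 -0.37   0.225] w 0.0526
toolR [[-0.01, -1.0, 0.06], [0.0, 0.06, 1.0], [-1.0, 0.01, 0.0]]
shift units [2.172 0.126 0.572] turn units [ 0.014  0.037 -0.112] q [ 0.641  0.306 -0.105 -0.008 -1.163 -0.701]
[[258.1365021  186.85251034]
 [257.58980406 256.27358593]
 [258.11897551  96.86986823]]
```

View pics/w2.png

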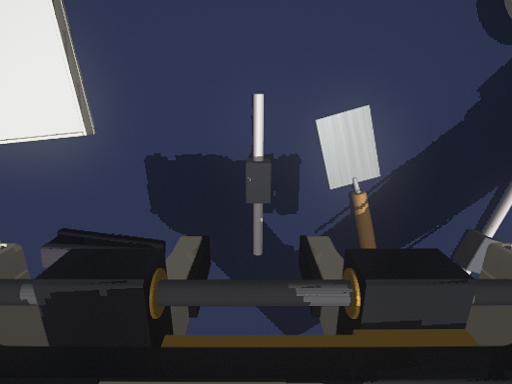

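>>> carry_out:
  deltas:
    - [0.8, 0.06, 0.3, 0, 0, 0]
    - [0.8, 0.06, 0.25, 0, 0, 0]
    - [0.8, 0, 0, 0, 0, 0]
    - [0.8, 0, 0, 0, 0, 0]
    - [0.4, 0, 0, 0, 0, 0]

```text
t: 6.15
eef_pos: [0.5911, 0.2288, 0.0424]
ee_rot: [0.751, 1.563, 2.256]
force: [-0.0, -0.1, 0.6]
width: 0.0525
```

```bash
python3 go.py .593 .233 .006 -3.7
```

```text
t 6.15 tcp [0.591 0.229 0.042] F [-0.033 -0.092  0.562] w 0.0525
toolR [[-0.0, -1.0, 0.07], [0.01, 0.07, 1.0], [-1.0, 0.0, 0.01]]
shift units [ 0.91  -0.045  0.103] turn units [-0.016  0.077 -0.071] q [ 0.672  0.436 -0.272 -0.01  -0.863 -0.731]
```

>>> carry_out:
  deltas:
    - [0.4, -0.03, 0.1, 0, 0, 0]
    - [0.4, -0.02, 0.02, 0, 0, 0]
    - [0.1, 0, 0, 0, 0, 0]

```text
t: 6.45
eef_pos: [0.5896, 0.2292, 0.0031]
ee_rot: [1.402, 1.56, 2.905]
force: [-1.5, 0.3, -0.1]
width: 0.0524
```

```bash
python3 go.py .593 .233 .006 -3.7
```

```text
t 6.45 tcp [0.59  0.229 0.003] F [-1.455  0.253 -0.05 ] w 0.0524
toolR [[-0.01, -1.0, 0.07], [0.0, 0.07, 1.0], [-1.0, 0.01, 0.0]]
shift units [-0.073 -0.078  0.1  ] turn units [-0.049  0.025 -0.146] q [ 0.673  0.484 -0.301 -0.011 -0.792 -0.733]
```

>>> carry_out:
  deltas:
    - [-0.08, -0.08, 0.1, 0, 0, -0.1]
    - [0, 0, 0, 0, 0, 0]

```text
t: 6.65
eef_pos: [0.5929, 0.2318, 0.0071]
ee_rot: [1.296, 1.567, 2.798]
force: [-0.9, 0.6, -0.3]
width: 0.0528
```

```bash
python3 go.py .593 .233 .006 -3.7
```

```text
t 6.65 tcp [0.593 0.232 0.007] F [-0.851  0.635 -0.299] w 0.0528
toolR [[-0.0, -1.0, 0.07], [0.0, 0.07, 1.0], [-1.0, 0.0, 0.0]]
shift units [0.027 0.    0.03 ] turn units [-0.061  0.013 -0.047] q [ 0.677  0.482 -0.297 -0.004 -0.794 -0.743]
```

>>> carry_out:
  deltas:
    - [0.03, 0, 0.02, 0, 0, 0]
    - [0, 0, 0, 0, 0, 0]
    - [0.01, 0, 0, 0, 0, 0]
    - [0, 0, 0, 0, 0, 0]
    - [0, 0, 0, 0, 0, 0]
  hand: 1
  newtons: 35

```text
t: 7.15
eef_pos: [0.5941, 0.2333, 0.0101]
ee_rot: [-0.078, 1.567, 1.425]
force: [-15.2, 2.0, 25.9]
width: 0.0194
```

```bash
python3 go.py .593 .233 .1 -3.7
```

```text
t 7.15 tcp [0.594 0.233 0.01 ] F [-15.247   1.954  25.901] w 0.0194
toolR [[0.0, -1.0, 0.07], [0.0, 0.07, 1.0], [-1.0, -0.0, 0.0]]
shift units [-2.247  0.026 -0.002] turn units [-0.051  0.05   0.004] q [ 0.678  0.478 -0.295 -0.003 -0.795 -0.744]
```

```bash
python3 -c "
from h import *
f=grab('wrist','w3'); grab('scene','s3'); crop('s3',230,100,360,230,5,'s3c'); print(arm.get_state())"
```

```text
{'t': 7.25, 'q': array([ 0.67884841,  0.47510894, -0.29472005, -0.00431716, -0.79912772,
       -0.74372571]), 'qd': array([ 0.00614049, -0.02863698,  0.01223692,  0.00452023, -0.02359015,
        0.00034931]), 'joint_efforts': array([ -6.26034826, -35.24691939,  19.02436137,   5.54771662,
         6.30193636,   0.04100798]), 'eef_pos': array([0.59303857, 0.23359079, 0.01176419]), 'ee_rot': array([0.20924633, 1.5671941 , 1.7121577 ]), 'force': array([-22.50973491,   1.85935034,  43.87209988]), 'moment': array([ 0.53081417,  8.02313099, -0.0169214 ]), 'width': 0.01109276634476512}
```

View pics/w3.png

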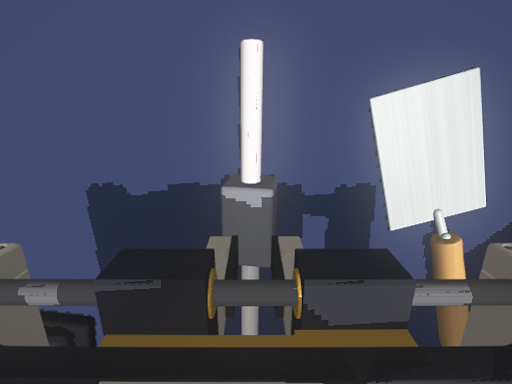

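View pics/s3c.png

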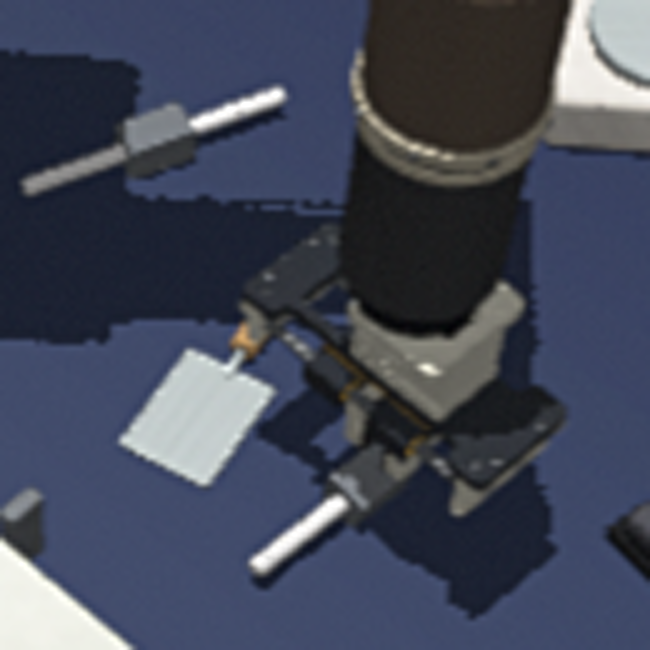

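```bash
python3 -c "
from h import *
np.set_printoptions(precision=4,suppress=True)
f=load('w3'); print(f['s']['t'],f['s']['width']); print(onz(f,[(252,41)],.015),onz(f,[(252,180),(220,188),(276,188),(252,265)],.03),onz(f,[(252,180),(235,263),(268,263)],.015))
T=tcpT(f['s']); print(T)
g=load('s3'); c=lambda L:np.array(L)/5+[230-.4,100-.4]
print(onz(g,c([(260,568)]),.015), onz(g,c([(333,485),(365,520)]),.03))
print(proj(g,[[.593,.121,.015]])*1)
"
```

```text
7.15 0.019386160115962545
[[0.5879 0.1181 0.015 ]] [[0.5929 0.1892 0.03  ]
 [0.6109 0.1926 0.03  ]
 [0.58   0.1947 0.03  ]
 [0.5967 0.2424 0.03  ]] [[0.5933 0.1933 0.015 ]
 [0.6086 0.2491 0.015 ]
 [0.5868 0.2506 0.015 ]]
[[ 0.0005 -0.9977  0.0681  0.5941]
 [ 0.0035  0.0681  0.9977  0.2333]
 [-1.     -0.0003  0.0035  0.0101]
 [ 0.      0.      0.      1.    ]]
[[0.5882 0.1244 0.015 ]] [[0.5863 0.1936 0.03  ]
 [0.6172 0.1874 0.03  ]]
[[282.0586 214.806 ]]
```

```bash
python3 -c "
from h import *
np.set_printoptions(precision=1,suppress=True)
for t in ['w2','w3']:
  f=load(t); T=tcpT(f['s']); w=f['s']['width']/2
  for x in [0,-.019,-.04]:
    for z in [-.0095,.0095]:
      print(t,x,z,proj(f,[(T@[x,s*w,z,1])[:3] for s in(-1,1)]).tolist())
"; python3 - <<'E'
from h import *
crop('w3',180,150,330,350,3.5,'w3c')
E
```

```text
w2 0 -0.0095 [[214.75986338122422, 223.5536441140341], [295.68109024600756, 223.42191744278188]]
w2 0 0.0095 [[215.97681896643206, 249.73094847929548], [294.48293662059194, 249.60063208871753]]
w2 -0.019 -0.0095 [[210.72961701847177, 236.31902922165273], [299.97506509821835, 236.1722240231275]]
w2 -0.019 0.0095 [[212.2044432993873, 264.67472171017727], [298.51204512634735, 264.52969001625]]
w2 -0.04 -0.0095 [[205.19062644027986, 253.87123915378373], [305.8763245448195, 253.70311349493724]]
w2 -0.04 0.0095 [[207.0600649647582, 285.06411255322496], [304.00638783960613, 284.8983606441347]]
w3 0 -0.0095 [[240.30001519766617, 223.5206475624067], [270.1501893617562, 223.47240481384492]]
w3 0 0.0095 [[240.75454094957968, 249.70379167613066], [269.7135129962883, 249.65606817971724]]
w3 -0.019 -0.0095 [[238.89635862175768, 236.28578918232026], [271.8186902007505, 236.23202239366856]]
w3 -0.019 0.0095 [[239.44381564969038, 264.64882383354166], [271.28191219092247, 264.5957097826746]]
w3 -0.04 -0.0095 [[236.96694034622197, 253.8398030047315], [274.1121611004162, 253.77822388010418]]
w3 -0.04 0.0095 [[237.6561398120815, 285.0423100426933], [273.4210507152381, 284.98160422849907]]
```

View pics/w3c.png

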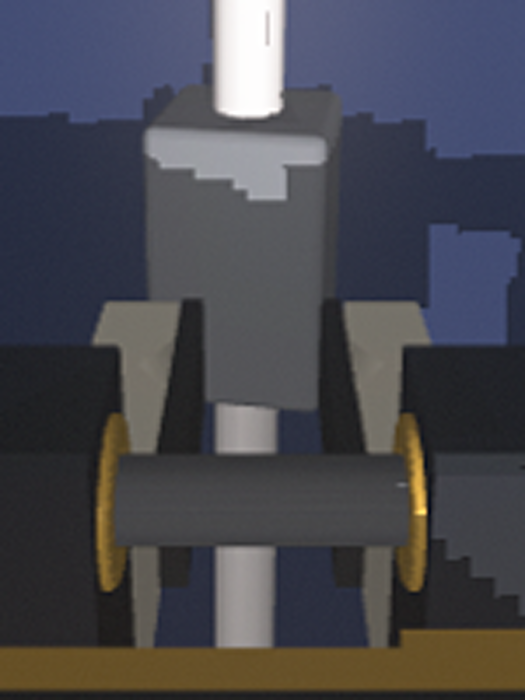

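>>> carry_out:
  deltas:
    - [0, 0, 0, 0, 0, 0]
    - [0, 0, 0, 0, 0, 0]
    - [0, 0, 0, 0, 0, 0]
  hand: 0.4
  newtons: 15

```text
t: 7.55
eef_pos: [0.5933, 0.2345, 0.0145]
ee_rot: [-0.246, 1.565, 1.257]
force: [-0.3, -0.3, 0.2]
width: 0.0294
```

```bash
python3 go.py .593 .233 .006 -3.7;  python3 -c "
from h import *
f=grab('wrist','w4'); grab('scene','s4'); crop('s4',230,100,360,230,5,'s4c')"
```

```text
t 7.55 tcp [0.593 0.234 0.014] F [-0.262 -0.338  0.201] w 0.0294
toolR [[0.0, -1.0, 0.07], [0.01, 0.07, 1.0], [-1.0, -0.0, 0.01]]
shift units [ 0.212  0.004 -0.039] turn units [-0.034  0.079  0.02 ] q [ 0.68   0.471 -0.294 -0.004 -0.801 -0.744]
```

View pics/w4.png

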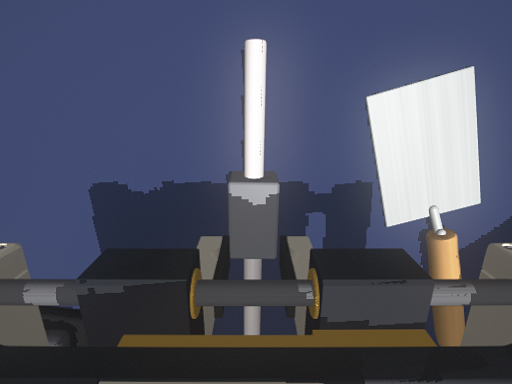

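View pics/s4c.png

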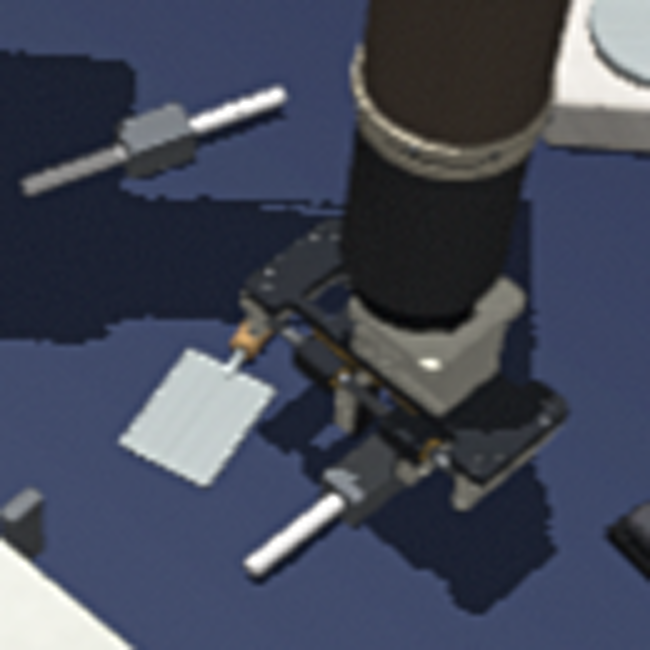

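```bash
python3 -c "
from h import *
crop('w2',160,220,360,350,4,'w2c')"
```

```text
(no output)
```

View pics/w2c.png

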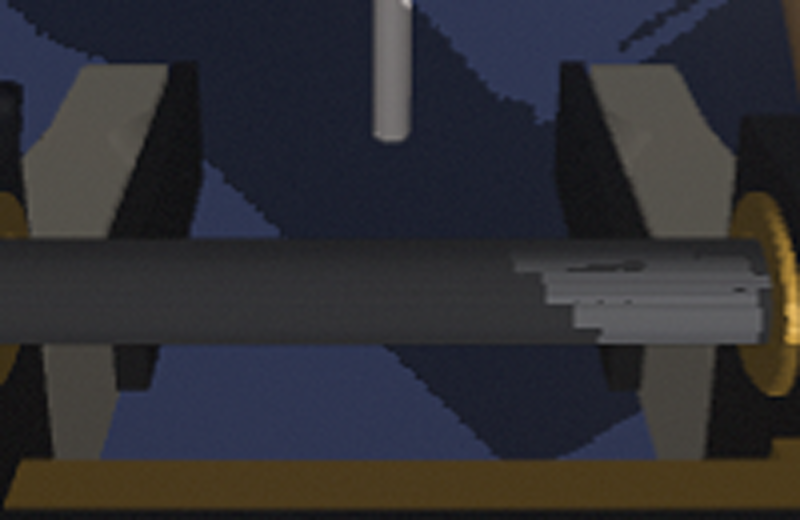

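```bash
python3 -c "
from h import *
np.set_printoptions(precision=1,suppress=True)
f=load('w4'); g=load('s4'); T=tcpT(g['s']); w=g['s']['width']/2; print(w)
im=cv2.resize(cv2.imread('pics/s4.png')[150:230,270:350],None,fx=7,fy=7,interpolation=cv2.INTER_CUBIC)
for x,c in [(0,(0,0,255)),(-.019,(0,255,0))]:
  for s in (-1,1):
    for z in (-.0095,.0095):
      for yy in (w,w+.012):
        p=proj(g,[(T@[x,s*yy,z,1])[:3]])[0]; print(x,s,z,p); q=((p-[269.5,149.5])*7).astype(int); cv2.circle(im,tuple(int(v) for v in q),3,c,-1)
cv2.imwrite('pics/s4d.png',im)"
```

```text
0.01647445940129556
0 -1 -0.0095 [307.5 197.8]
0 -1 -0.0095 [310.3 200.1]
0 -1 0.0095 [311.7 194.4]
0 -1 0.0095 [314.5 196.7]
0 1 -0.0095 [299.9 191.4]
0 1 -0.0095 [297.2 189.1]
0 1 0.0095 [304.1 188. ]
0 1 0.0095 [301.3 185.7]
-0.019 -1 -0.0095 [308.2 194.4]
-0.019 -1 -0.0095 [311.  196.8]
-0.019 -1 0.0095 [312.4 191. ]
-0.019 -1 0.0095 [315.2 193.3]
-0.019 1 -0.0095 [300.5 188. ]
-0.019 1 -0.0095 [297.7 185.6]
-0.019 1 0.0095 [304.7 184.6]
-0.019 1 0.0095 [301.9 182.3]
```

View pics/s4d.png

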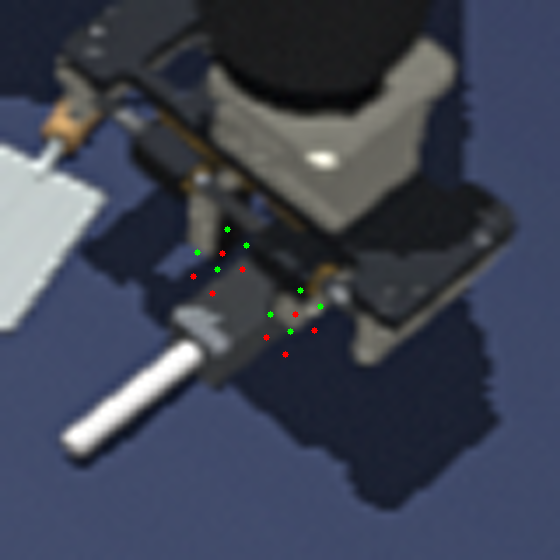

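>>> carry_out:
  deltas:
    - [0.1, 0, -0.03, 0, 0, 0]
    - [0.1, 0, 0, 0, 0, 0]
    - [0.1, 0, 0, 0, 0, 0]

```text
t: 7.95
eef_pos: [0.5932, 0.2328, 0.0005]
ee_rot: [-0.098, 1.566, 1.405]
force: [0.1, 0.3, 0.4]
width: 0.0518
```

>>> carry_out:
  deltas:
    - [0.1, 0, 0, 0, 0, 0]
    - [0.05, 0, 0, 0, 0, 0]

```text
t: 8.15
eef_pos: [0.5927, 0.2323, -0.0072]
ee_rot: [0.256, 1.567, 1.759]
force: [1.1, 0.4, 0.4]
width: 0.0526
```

>>> carry_out:
  deltas:
    - [0.1, 0, 0, 0, 0, 0]
    - [0.05, 0, 0, 0, 0, 0]

```text
t: 8.35
eef_pos: [0.5926, 0.2322, -0.014]
ee_rot: [0.395, 1.567, 1.898]
force: [0.1, -0.2, -0.2]
width: 0.0523
```

>>> carry_out:
  deltas:
    - [0, 0, 0, 0, 0, 0]
    - [0, 0, 0, 0, 0, 0]
    - [0, 0, 0, 0, 0, 0]
    - [0, 0, 0, 0, 0, 0]
  hand: 1
  newtons: 25

```text
t: 8.75
eef_pos: [0.5926, 0.2323, -0.0142]
ee_rot: [0.401, 1.567, 1.904]
force: [-0.2, 0.3, -2.3]
width: 0.03
```

```bash
python3 go.py .593 .233 .06 -3.7
```

```text
t 8.75 tcp [ 0.593  0.232 -0.014] F [-0.202  0.281 -2.294] w 0.03
toolR [[-0.0, -1.0, 0.07], [0.0, 0.07, 1.0], [-1.0, 0.0, 0.0]]
shift units [-1.855 -0.006  0.023] turn units [-0.044  0.044 -0.019] q [ 0.678  0.507 -0.315 -0.005 -0.748 -0.742]
```

>>> carry_out:
  deltas:
    - [-0.3, 0, 0, 0, 0, 0]
    - [-0.6, 0, 0, 0, 0, 0]
    - [-0.6, 0, 0, 0, 0, 0]
    - [-0.3, 0, 0, -0.4, 0, 0]
    - [0, 0, 0, -0.4, 0, 0]

```text
t: 9.25
eef_pos: [0.5921, 0.2317, 0.0623]
ee_rot: [0.692, 1.568, 2.255]
force: [0.5, 0.4, -0.9]
width: 0.0301
```

```bash
python3 go.py .553 .18 .051 -0.5;  python3 -c "
from h import *
f=grab('wrist','w5'); grab('scene','s5'); grab('top','t5');crop('s5',170,130,360,290,4,'s5c');  crop('t5',150,100,310,250,4,'t5c')"
```

```text
t 9.25 tcp [0.592 0.232 0.062] F [ 0.465  0.433 -0.902] w 0.0301
toolR [[-0.0, -1.0, 0.01], [0.0, 0.01, 1.0], [-1.0, 0.0, 0.0]]
shift units [ 0.28   0.967 -1.301] turn units [ 0.003  0.036 -0.03 ] q [ 0.677  0.416 -0.252 -0.004 -0.902 -0.683]
```

View pics/w5.png

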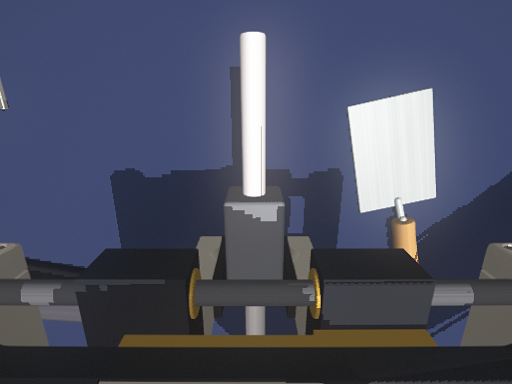

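View pics/s5c.png

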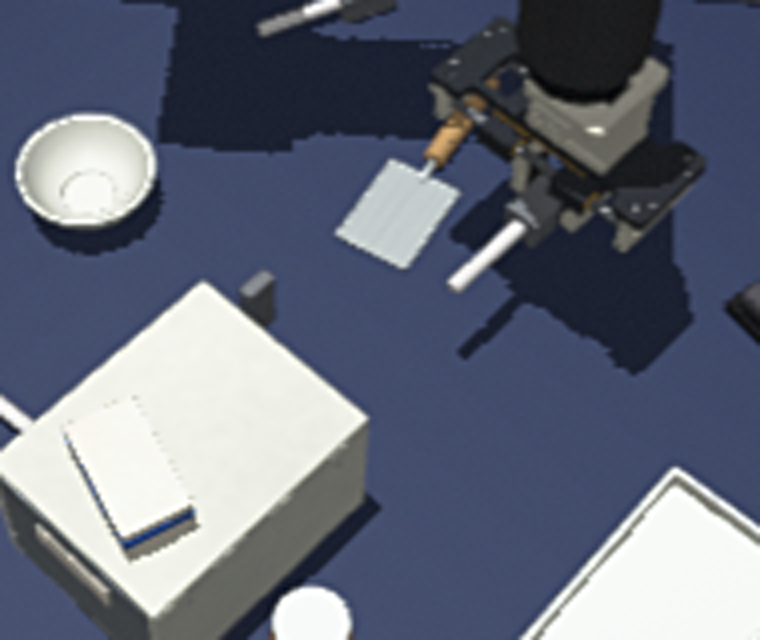

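```bash
cat >> h.py <<'E'
def tri(*fu):
    A=np.zeros((3,3));b=np.zeros(3)
    for f,uv in fu:
        o,d=ray(f,[uv]); d=d[0]/np.linalg.norm(d[0]); M=np.eye(3)-np.outer(d,d); A+=M; b+=M@o
    p=np.linalg.solve(A,b); 
    return p,[np.linalg.norm(proj(f,[p])[0]-uv) for f,uv in fu]
E
python3 -c "
from h import *
w=load('w5');s=load('s5');t=load('t5')
print(tri((w,(253.5,36)),(s,(284.3,201.3))))
print(proj(t,[[.5915,.1205,.091]]))
print(proj(w,[[.5917,.121,.091]]),proj(s,[[.5917,.121,.091]]))
"
```

```text
(array([0.59357288, 0.11954282, 0.09386355]), [np.float64(4.072646583902407), np.float64(0.6021465092345754)])
[[227.83353974 165.26504248]]
[[254.26538766  42.86624001]] [[283.49775309 200.99090207]]
```

View pics/t5c.png

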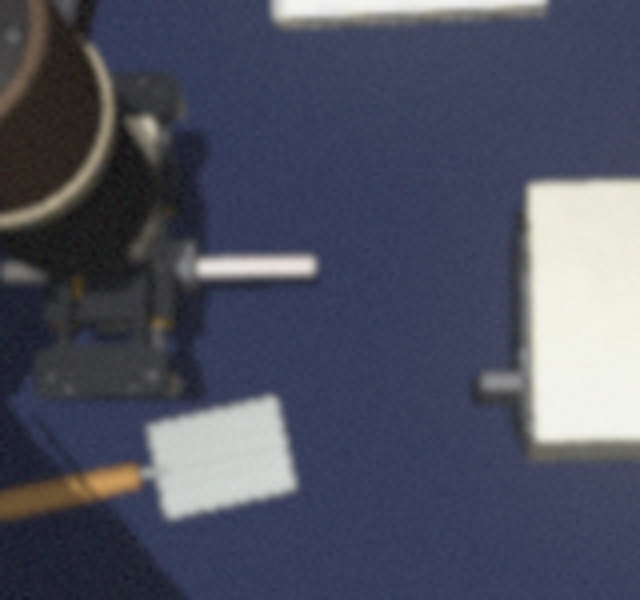

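```bash
python3 -c "
from h import *
np.set_printoptions(precision=4,suppress=True)
s=load('s5');t=load('t5')
c=lambda L:np.array(L)/4+[150-.4,100-.4]; d=lambda L:np.array(L)/4+[170-.4,130-.4]
print('top',onz(t,c([(317,265.5),(200,267)]),.091))
print('scene',onz(s,d([(456,287),(517,228)]),.091))
print('unit back corners top', onz(t,c([(529,182),(529,442)]),.125),'scene',onz(s,d([(368,418),(204,283)]),.125))
"; python3 go.py .553 .18 .051 -0.5
```

```text
top [[0.5896 0.1179 0.091 ]
 [0.5904 0.1926 0.091 ]]
scene [[0.5927 0.1203 0.091 ]
 [0.5909 0.1915 0.091 ]]
unit back corners top [[ 0.6319 -0.0165  0.125 ]
 [ 0.4708 -0.0121  0.125 ]] scene [[ 0.6323 -0.0191  0.125 ]
 [ 0.4745 -0.0196  0.125 ]]
t 9.4 tcp [0.591 0.231 0.059] F [ 0.119 -0.612 -2.284] w 0.0296
toolR [[-0.01, -1.0, 0.01], [0.0, 0.01, 1.0], [-1.0, 0.01, 0.0]]
shift units [ 0.213  0.925 -1.279] turn units [-0.035  0.003 -0.083] q [ 0.677  0.42  -0.255 -0.005 -0.901 -0.685]
```

>>> carry_out:
  deltas:
    - [0.06, 0.25, -0.4, 0, 0, 0]
    - [0.06, 0.3, -0.5, 0, 0, 0]
    - [0.06, 0.3, -0.6, 0, 0, 0]
    - [0.03, 0.1, -0.5, 0, 0, 0]
    - [0, 0, 0, 0, 0, 0]

```text
t: 9.9
eef_pos: [0.5469, 0.1469, 0.0444]
ee_rot: [1.902, 1.556, -2.822]
force: [0.5, 0.4, -1.0]
width: 0.0301
```

```bash
python3 go.py .553 .14 .051 -0.5;  python3 -c "
from h import *
f=grab('wrist','w6'); grab('scene','s6'); crop('w6',170,20,370,180,4,'w6c');crop('s6',170,130,340,270,4.5,'s6c')
print(proj(f,[[.553,-.0175,.08],[.564,-.0175,.091],[.542,-.0175,.091]]))"
```

```text
t 9.9 tcp [0.547 0.147 0.044] F [ 0.459  0.45  -1.021] w 0.0301
toolR [[-0.01, -1.0, 0.01], [-0.0, 0.01, 1.0], [-1.0, 0.01, -0.0]]
shift units [-0.166 -0.152 -0.173] turn units [-0.034 -0.071 -0.207] q [ 0.605  0.348 -0.415 -0.006 -0.822 -0.612]
[[ 235.80897453 -115.29099597]
 [ 202.70072249 -136.78288029]
 [ 266.12948705 -137.18002873]]
```

View pics/w6.png

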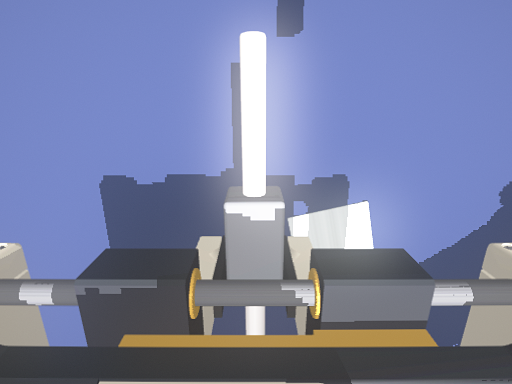

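View pics/s6c.png

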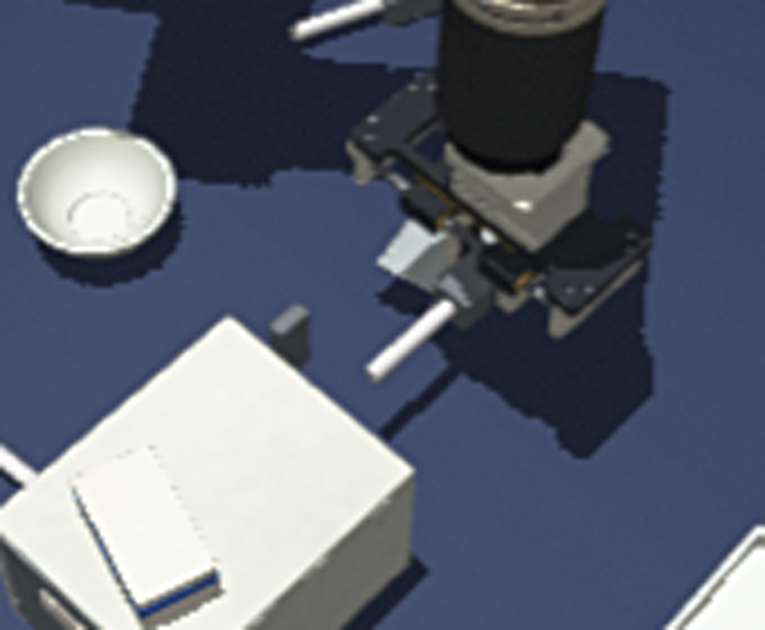

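>>> carry_out:
  deltas:
    - [-0.15, -0.15, -0.1, 0, -0.07, -0.2]
    - [0, 0, 0, 0, 0, 0]

```text
t: 10.2
eef_pos: [0.5561, 0.1454, 0.0511]
ee_rot: [-1.212, 1.568, 0.349]
force: [0.2, 0.3, -1.4]
width: 0.0299
```

```bash
python3 go.py .553 .11 .051 -0.5
```

```text
t 10.2 tcp [0.556 0.145 0.051] F [ 0.245  0.287 -1.407] w 0.0299
toolR [[0.0, -1.0, 0.01], [0.0, 0.01, 1.0], [-1.0, -0.0, 0.0]]
shift units [ 0.003  0.069 -0.886] turn units [-0.015  0.017  0.044] q [ 0.597  0.341 -0.409  0.001 -0.818 -0.607]
```

>>> carry_out:
  deltas:
    - [0, 0.06, -0.25, 0, 0, 0]
    - [0, 0, -0.25, 0, 0, 0]
    - [0, 0, -0.2, 0, 0, 0]

```text
t: 10.5
eef_pos: [0.5541, 0.1172, 0.0513]
ee_rot: [-1.169, 1.566, 0.395]
force: [0.2, -0.1, -2.0]
width: 0.0297
```

```bash
python3 go.py .553 .11 .051 -0.5
```

```text
t 10.5 tcp [0.554 0.117 0.051] F [ 0.22  -0.128 -1.966] w 0.0297
toolR [[0.0, -1.0, 0.01], [0.0, 0.01, 1.0], [-1.0, -0.0, 0.0]]
shift units [ 0.008  0.025 -0.18 ] turn units [0.014 0.025 0.058] q [ 0.555  0.328 -0.429  0.001 -0.809 -0.563]
```

Tip is just outside the wall. Check alignment once in the scene and top views.

```bash
python3 -c "
from h import *
grab('scene','s7'); grab('top','t7'); crop('s7',190,150,320,260,6,'s7c');crop('t7',180,120,310,230,6,'t7c')"
```

```text
(no output)
```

View pics/s7c.png

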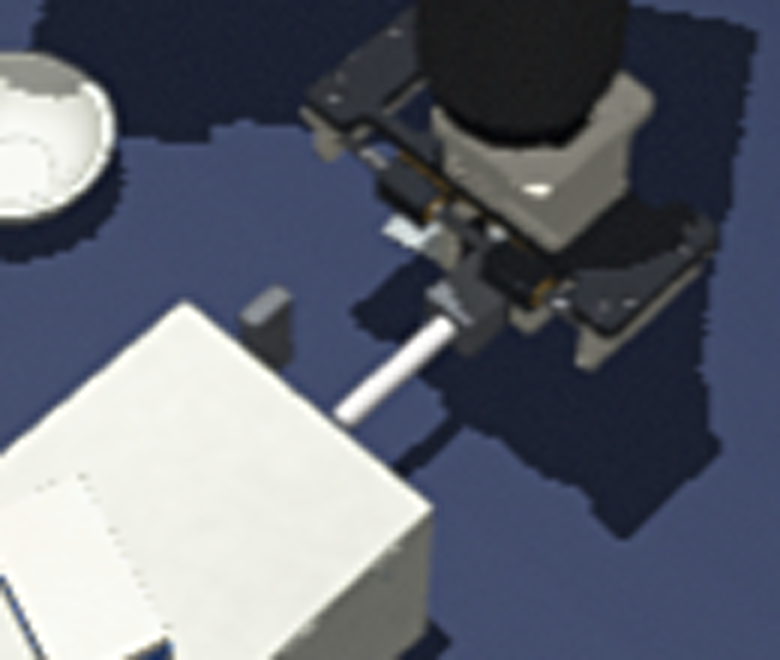

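View pics/t7c.png

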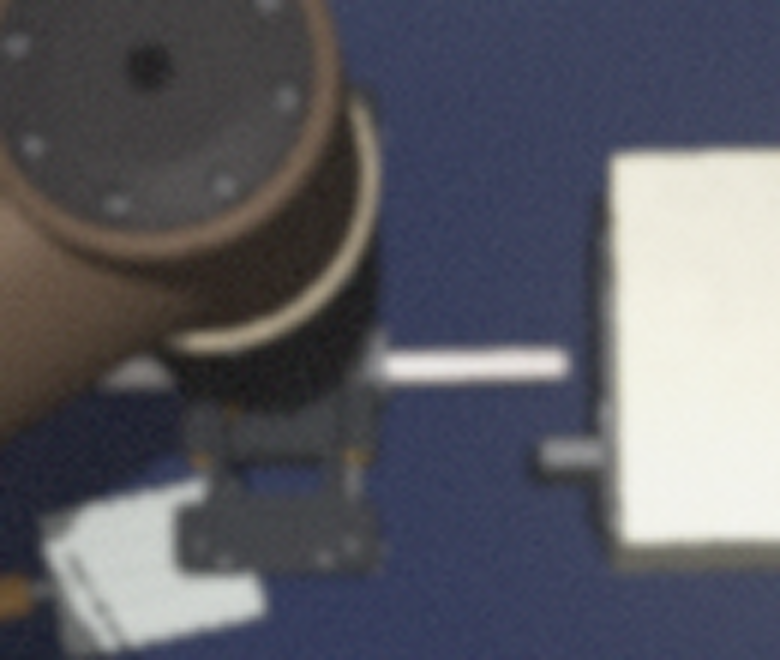

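```bash
python3 -c "
from h import *
np.set_printoptions(precision=4,suppress=True)
t=load('t7');s=load('s7')
c=lambda L:np.array(L)/6+[180-.42,120-.42]; d=lambda L:np.array(L)/6+[190-.42,150-.42]
print('top rod',onz(t,c([(569,363),(390,366)]),.0805),'wall',onz(t,c([(613,152),(617,545)]),.125),'fin',onz(t,c([(572,455)]),.138))
print('scene rod',onz(s,d([(345,413),(455,327)]),.0805),'wall',onz(s,d([(433,507),(184,303)]),.125),'fin',onz(s,d([(267,303)]),.138))
print('w/rod height: tri',tri((t,c([(566,363)])[0]),(s,d([(342,412)])[0])))
"; python3 go.py .553 .11 .051 -0.5
```

```text
top rod [[0.5527 0.0031 0.0805]
 [0.553  0.0789 0.0805]] wall [[ 0.6324 -0.0162  0.125 ]
 [ 0.47   -0.0134  0.125 ]] fin [[0.5049 0.004  0.138 ]]
scene rod [[0.5516 0.0088 0.0805]
 [0.5566 0.0817 0.0805]] wall [[ 0.6325 -0.0188  0.125 ]
 [ 0.4731 -0.0196  0.125 ]] fin [[0.5075 0.0017 0.138 ]]
w/rod height: tri (array([0.5521, 0.0051, 0.0863]), [np.float64(0.3103485686294047), np.float64(0.27378332969384317)])
t 10.6 tcp [0.554 0.117 0.051] F [-0.015 -0.298 -1.23 ] w 0.0299
toolR [[0.0, -1.0, 0.01], [0.0, 0.01, 1.0], [-1.0, -0.0, 0.0]]
shift units [ 0.007  0.021 -0.169] turn units [-0.006  0.023  0.054] q [ 0.554  0.328 -0.429  0.001 -0.81  -0.564]
```

```bash
python3 -c "
from h import *
np.set_printoptions(precision=4,suppress=True)
s=load('s5');t=load('t5')
c=lambda L:np.array(L)/4+[150-.4,100-.4]; d=lambda L:np.array(L)/4+[170-.4,130-.4]
print('tip',tri((t,c([(315,266)])[0]),(s,d([(457,285)])[0])))
print('base',tri((t,c([(199,267)])[0]),(s,d([(517,230)])[0])))
# reference: unit back corners known z .125
print('ref',tri((t,c([(529,182)])[0]),(s,d([(368,418)])[0])),tri((t,c([(529,442)])[0]),(s,d([(204,283)])[0])))
# scene: rod line direction at tip/base in s5 vs expected level rod
for z1 in (.085,.091,.097):
  print(z1,proj(s,[[.5918,.1185,z1],[.5918,.193,.091]])*1)
"
```

```text
tip (array([0.5908, 0.1209, 0.0901]), [np.float64(0.7732981814711234), np.float64(0.6719221715296974)])
base (array([0.5909, 0.1933, 0.0867]), [np.float64(0.29077468024703457), np.float64(0.24835099060856597)])
ref (array([ 0.632 , -0.0173,  0.1226]), [np.float64(0.3767741268213058), np.float64(0.34383555166684865)]) (array([ 0.4707, -0.0139,  0.1153]), [np.float64(0.7597611788019047), np.float64(0.6436439370422502)])
0.085 [[282.8171 202.6425]
 [299.4    186.4637]]
0.091 [[282.9601 201.5272]
 [299.4    186.4637]]
0.097 [[283.1042 200.4036]
 [299.4    186.4637]]
```

>>> carry_out:
  deltas:
    - [0.02, 0.03, -0.2, 0, 0, 0.05]
    - [0.01, 0.01, -0.2, 0, 0, 0]
    - [0.01, 0, -0.2, 0, 0, 0]

```text
t: 10.9
eef_pos: [0.5522, 0.0916, 0.0496]
ee_rot: [-0.149, 1.569, 1.413]
force: [-0.3, 0.2, -0.9]
width: 0.0296
```

```bash
python3 go.py .5525 .077 .050 -0.5
```

```text
t 10.9 tcp [0.552 0.092 0.05 ] F [-0.327  0.179 -0.921] w 0.0296
toolR [[0.0, -1.0, 0.01], [0.0, 0.01, 1.0], [-1.0, -0.0, 0.0]]
shift units [-0.011 -0.011 -0.365] turn units [0.004 0.026 0.004] q [ 0.513  0.323 -0.441 -0.002 -0.806 -0.52 ]
```

>>> carry_out:
  deltas:
    - [-0.01, 0, -0.15, 0, 0, 0]
    - [0, 0, -0.15, 0, 0, 0]

```text
t: 11.1
eef_pos: [0.5519, 0.078, 0.0498]
ee_rot: [0.055, 1.569, 1.617]
force: [0.3, 0.1, -0.5]
width: 0.0299
```

```bash
python3 go.py .5525 .077 .050 -0.5
```

```text
t 11.1 tcp [0.552 0.078 0.05 ] F [ 0.26   0.142 -0.513] w 0.0299
toolR [[-0.0, -1.0, 0.01], [0.0, 0.01, 1.0], [-1.0, 0.0, 0.0]]
shift units [-0.004 -0.016 -0.026] turn units [-0.003  0.023 -0.001] q [ 0.491  0.32  -0.445 -0.002 -0.805 -0.498]
```

In the hole, no wall contact (18 mm past the wall plane). Push the paddle.

>>> carry_out:
  deltas:
    - [0, 0, -0.1, 0, 0, 0]
    - [0, 0, -0.1, 0, 0, 0]

```text
t: 11.3
eef_pos: [0.5526, 0.0714, 0.05]
ee_rot: [-0.361, 1.565, 1.2]
force: [-2.8, 9.7, -0.5]
width: 0.0297
```

>>> carry_out:
  deltas:
    - [0, 0, -0.1, 0, 0, 0]

```text
t: 11.4
eef_pos: [0.5528, 0.0685, 0.0501]
ee_rot: [-0.371, 1.563, 1.188]
force: [-1.9, 8.3, 0.1]
width: 0.0299
```

>>> carry_out:
  deltas:
    - [0, 0, -0.12, 0, 0, 0]

```text
t: 11.5
eef_pos: [0.5534, 0.0652, 0.0503]
ee_rot: [-0.435, 1.56, 1.125]
force: [-1.8, 10.1, -0.2]
width: 0.03
```

```bash
python3 -c "
from h import *
grab('top','t8');crop('t8',180,110,400,240,3.6,'t8c')"; python3 go.py .5525 .077 .050 -0.5
```

```text
t 11.55 tcp [0.553 0.065 0.05 ] F [-1.849  7.233 -0.903] w 0.0299
toolR [[0.0, -1.0, 0.01], [0.01, 0.01, 1.0], [-1.0, -0.0, 0.01]]
shift units [0.011 0.027 0.305] turn units [-0.038  0.147  0.069] q [ 0.463  0.316 -0.447 -0.01  -0.799 -0.467]
```

View pics/t8c.png

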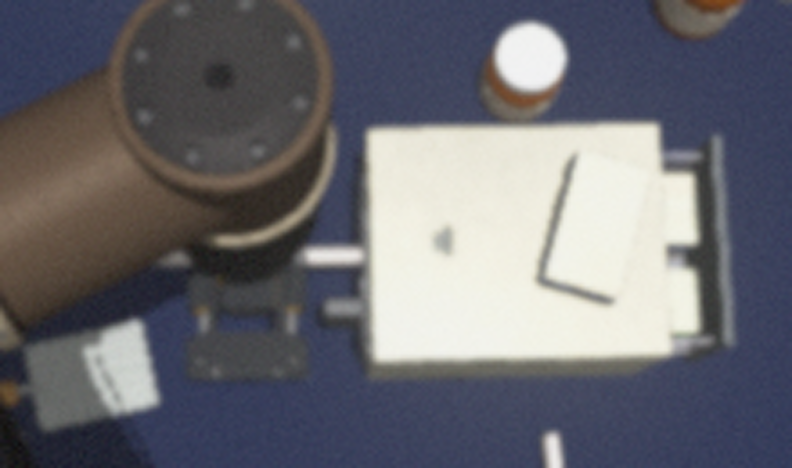

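>>> carry_out:
  deltas:
    - [0, 0, 0.25, 0, 0, 0]
    - [0, 0, 0.3, 0, 0.1, 0]
    - [0, 0, 0.3, 0, 0, 0]
    - [0, 0, 0.3, 0, 0, 0]

```text
t: 11.95
eef_pos: [0.5543, 0.1128, 0.0508]
ee_rot: [-0.947, 1.564, 0.611]
force: [0.2, -0.1, -1.2]
width: 0.0298
```

```bash
python3 go.py .5525 .15 .050 -0.5
```

```text
t 11.95 tcp [0.554 0.113 0.051] F [ 0.221 -0.09  -1.194] w 0.0298
toolR [[0.01, -1.0, 0.01], [0.0, 0.01, 1.0], [-1.0, -0.01, 0.0]]
shift units [0.024 0.056 0.928] turn units [-0.064  0.055  0.077] q [ 0.546  0.327 -0.432 -0.001 -0.806 -0.559]
```

>>> carry_out:
  deltas:
    - [0, 0, 0.4, 0, 0, 0]
    - [0, -0.1, 0.6, 0, 0, 0]
    - [0, -0.3, 0.7, 0, 0, 0]
    - [0, -0.4, 0.7, 0, 0, 0]
    - [0, -0.2, 0.4, 0, 0, 0]

```text
t: 12.45
eef_pos: [0.5953, 0.2318, 0.0517]
ee_rot: [-0.947, 1.565, 0.612]
force: [-0.6, -0.5, -1.3]
width: 0.0297
```

```bash
python3 go.py .598 .235 -.012 -0.5
```

```text
t 12.45 tcp [0.595 0.232 0.052] F [-0.613 -0.475 -1.264] w 0.0297
toolR [[0.0, -1.0, 0.01], [0.0, 0.01, 1.0], [-1.0, -0.0, 0.0]]
shift units [ 1.594 -0.059  0.076] turn units [-0.054  0.049  0.068] q [ 0.676  0.428 -0.263  0.    -0.873 -0.689]
```

>>> carry_out:
  deltas:
    - [0.4, -0.05, 0.05, 0, 0.05, 0.07]
    - [0.4, 0, 0, 0, 0, 0]
    - [0.35, 0, 0, 0, 0, 0]
    - [0.2, 0, 0, 0, 0, 0]
    - [0.05, 0, 0, 0, 0, 0]

```text
t: 12.95
eef_pos: [0.5964, 0.2373, -0.01]
ee_rot: [2.185, 1.568, -2.536]
force: [-1.3, -0.2, -1.2]
width: 0.0299
```

```bash
python3 go.py .598 .235 -.0145 -0.5
```

```text
t 12.95 tcp [ 0.596  0.237 -0.01 ] F [-1.325 -0.152 -1.166] w 0.0299
toolR [[-0.0, -1.0, 0.01], [-0.0, 0.01, 1.0], [-1.0, 0.0, -0.0]]
shift units [ 0.113 -0.041 -0.056] turn units [-0.011 -0.025 -0.036] q [ 0.682  0.51  -0.298 -0.    -0.766 -0.691]
```

>>> carry_out:
  deltas:
    - [0.07, 0, 0, 0, 0, 0]

```text
t: 13.05
eef_pos: [0.5962, 0.2369, -0.0131]
ee_rot: [2.215, 1.567, -2.507]
force: [0.6, 0.2, 0.1]
width: 0.0297
```

>>> carry_out:
  deltas:
    - [0.04, 0, 0, 0, 0, 0]

```text
t: 13.15
eef_pos: [0.596, 0.2367, -0.0143]
ee_rot: [2.225, 1.567, -2.497]
force: [-6.9, 0.2, 14.5]
width: 0.0293
```

>>> carry_out:
  deltas:
    - [0.04, 0, 0, 0, 0, 0]

```text
t: 13.25
eef_pos: [0.596, 0.2367, -0.0143]
ee_rot: [2.255, 1.567, -2.467]
force: [-7.5, 0.0, 15.2]
width: 0.0296
```

On the counter. Release (modest opening) and lift.

>>> carry_out:
  deltas:
    - [-0.02, 0, 0, 0, 0, 0]
    - [0, 0, 0, 0, 0, 0]
    - [0, 0, 0, 0, 0, 0]
    - [0, 0, 0, 0, 0, 0]
  hand: 0.4

```text
t: 13.65
eef_pos: [0.5977, 0.2373, -0.0106]
ee_rot: [-1.199, 1.569, 0.362]
force: [-0.1, -0.2, 0.5]
width: 0.0516
```

```bash
python3 go.py .596 .2367 .15 -0.5
```

```text
t 13.65 tcp [ 0.598  0.237 -0.011] F [-0.095 -0.181  0.501] w 0.0516
toolR [[0.0, -1.0, 0.01], [0.0, 0.01, 1.0], [-1.0, -0.0, 0.0]]
shift units [-4.014  0.037 -0.012] turn units [-0.016  0.008  0.021] q [ 0.681  0.51  -0.301  0.001 -0.759 -0.691]
```

>>> carry_out:
  deltas:
    - [-0.3, 0, 0, 0, 0, 0]
    - [-0.8, 0, 0, 0, 0, 0]
    - [-1, 0, 0, 0, 0, 0]
    - [-1, 0, 0, 0, 0, 0]
    - [-1, 0, 0, 0, 0, 0]

```text
t: 14.15
eef_pos: [0.5943, 0.2345, 0.1547]
ee_rot: [2.246, 1.56, -2.478]
force: [-0.4, 1.1, -0.3]
width: 0.0527
```

>>> carry_out:
  deltas:
    - [-0.5, 0, 1, 0, 0, 0]
    - [0, 0, 1, 0, 0, 0]
    - [0, 0, 1, 0, 0, 0]
    - [0, 0, 0.6, 0, 0, 0]
    - [0, 0, 0, 0, 0, 0]

```text
t: 14.65
eef_pos: [0.5998, 0.3842, 0.1913]
ee_rot: [-0.955, 1.563, 0.603]
force: [0.2, -0.5, 0.5]
width: 0.0525
```

```bash
python3 -c "
from h import *
grab('top','t9');crop('t9',100,80,400,300,2.6,'t9c');grab('scene','s9');crop('s9',160,120,360,310,3,'s9c')
print(arm.get_state())"
```

```text
{'t': 14.75, 'q': array([ 0.84106802,  0.4209733 ,  0.07268734,  0.0020475 , -1.21550783,
       -0.85608893]), 'qd': array([-0.02200337, -0.00970064, -0.02148354, -0.00147858,  0.00451289,
        0.00386071]), 'joint_efforts': array([ 1.03792716e+00, -6.22518611e+01,  2.97763753e+01,  7.00099424e+00,
        8.14368686e-03, -7.07986043e-02]), 'eef_pos': array([0.59988622, 0.38184498, 0.19129319]), 'ee_rot': array([-0.98295   ,  1.56353479,  0.57353094]), 'force': array([-0.08350939, -0.17508955, -0.56555532]), 'moment': array([ 0.00745201, -0.0622107 ,  0.0001155 ]), 'width': 0.05293697422943487}
```

View pics/t9c.png

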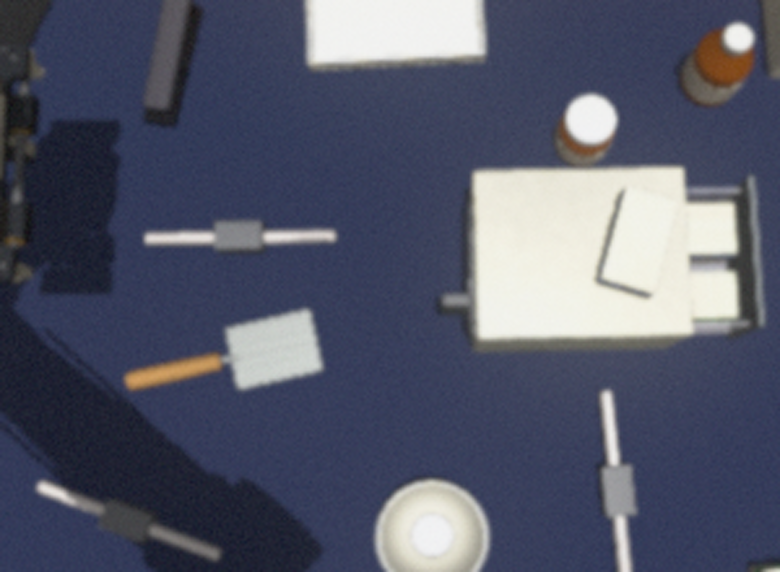

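View pics/s9c.png

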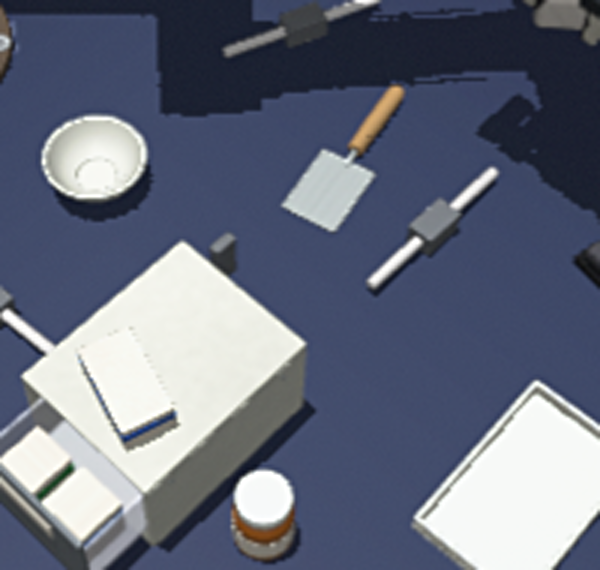

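```bash
python3 -c "
from h import *
np.set_printoptions(precision=2,suppress=True)
a,b=load('top0')['pixels'],load('t9')['pixels']
for n,(x0,y0,x1,y1) in dict(spat=(145,195,228,233),jar=(312,114,340,143),carton=(326,145,366,195),uniTop=(285,150,320,210)).items():
    A=cv2.cvtColor(a[y0:y1,x0:x1],6).astype(np.float32);B=cv2.cvtColor(b[y0:y1,x0:x1],6).astype(np.float32)
    print(n,cv2.phaseCorrelate(A,B,cv2.createHanningWindow(A.shape[::-1],cv2.CV_32F)),np.abs(A-B).mean())
a,b=load('scene0')['pixels'],load('s9')['pixels']
for n,(x0,y0,x1,y1) in dict(spat=(250,145,298,200),jar=(232,272,264,312),carton=(180,225,222,270)).items():
    A=cv2.cvtColor(a[y0:y1,x0:x1],6).astype(np.float32);B=cv2.cvtColor(b[y0:y1,x0:x1],6).astype(np.float32)
    print('scene',n,cv2.phaseCorrelate(A,B,cv2.createHanningWindow(A.shape[::-1],cv2.CV_32F)),np.abs(A-B).mean())
f=load('t9'); c=lambda L:np.array(L)/2.6+[100-.3,80-.3]
print(onz(f,c([(450,302)]),.138), onz(f,c([(757,251)]),.125),onz(f,c([(144,239),(336,236)]),.015))
"
```

```text
spat ((0.07736938925603454, 0.08724003104376266), 0.9436695342593723) 1.9667089
jar ((-0.15900542116882121, -0.0032322282046752804), 0.9102352089352078) 1.5221674
carton ((0.27882703239392725, -0.11741985410729683), 0.9264106521606446) 0.4157948
uniTop ((0.28360776938716725, -0.026225775341128355), 1.1301140555629023) 0.82
scene spat ((0.021754581438322873, 0.004821501879995083), 0.9847494304180145) 4.971591
scene jar ((0.028134734208478562, 0.0028421711032571295), 0.9901998177170753) 0.2608081
scene carton ((0.5655530497212347, 0.47582532980560543), 0.9537670243816612) 4.788889
[[0.5  0.01 0.14]] [[ 0.55 -0.28  0.13]] [[0.6  0.33 0.01]
 [0.59 0.12 0.01]]
```

```bash
python3 -c "
from station import arm
print(arm.job_done(), arm.get_state()['t'])"
```

```text
the job is handed in; nothing more can be done
the job is handed in; nothing more can be done
```

The job is done and handed in at about 14.8 s. I slid the guard aside to its end stop and left it there. I then pushed the farthest of the three rods through the hole until the drawer sprang out. The rod now lies flat on the counter near where it started, set down in contact and then released.

**Last checks:**
- **Drawer and rod:** both cameras show the drawer out. The rod lies with its nearer tip about 13 cm from the unit. The gripper is clear of everything.
- **Guard:** the fin moved about 44 mm in both views, and the stop was felt at about 30 N.
- **Spatula and jar:** image shifts were 0.2 px or less in both views, so I take them as unmoved.
- **Carton:** the top view shows it unmoved (0.3 px, the same as the fixed unit). The scene view gave about 0.7 px in all. I put that down to the drawer now appearing in that patch, but did not check further.

**What went wrong or disagreed:**
- **First grasp:** it slid over the top of the grip, and the wrist force reached about 49 N before I opened the hand.
- **Tool length:** the fingertips really end about 19 mm short of the stated TCP. I saw this in two cameras and confirmed it by lowering in small steps. The second grasp, 20 mm lower, held with a 30 mm opening.
- **Unseen points:** the hole could not be seen directly, and estimates of the tip height differed by a few mm. The rod still went in with no force until it met the paddle.

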